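# Close the coin count: rolls in a row by height, stub down the funnel

## Task

The count is finished. Stand the four paper-wrapped coin rolls upright on the board, each centred on one of the four round marks, in order of height: the shortest on the mark next to the funnel, the tallest on the mark farthest from it. Drop the short brass stub of left-over coins into the funnel so that it falls into the tube below.

Things in the scene. Friction and masses are not known exactly. Their poses are not given: they have to be found in the camera images.
- roll_50: the shortest of four wrapped coin rolls: an upright cylinder in brown kraft paper with two pale bands and a small pale disc on top, 50 mm tall, 24 mm in diameter, about 0.14 kg, standing loose. Origin: centre of its underside; z up along its axis
- roll_70: the second shortest of four wrapped coin rolls: an upright cylinder in brown kraft paper with two pale bands and a small pale disc on top, 70 mm tall, 27 mm in diameter, about 0.24 kg, standing loose. Origin: centre of its underside; z up along its axis
- roll_90: the second tallest of four wrapped coin rolls: an upright cylinder in brown kraft paper with two pale bands and a small pale disc on top, 90 mm tall, 30 mm in diameter, about 0.38 kg, standing loose. Origin: centre of its underside; z up along its axis
- roll_110: the tallest of four wrapped coin rolls: an upright cylinder in brown kraft paper with two pale bands and a small pale disc on top, 110 mm tall, 33 mm in diameter, about 0.55 kg, standing loose. Origin: centre of its underside; z up along its axis
- stub: short stub of left-over coins, bare brass, held together as one solid cylinder 24 mm in diameter and 18 mm tall, about 0.05 kg, standing loose on its flat end. Origin: its centre (9 mm above the table at the start); z along its axis
- mark_a: round dark mark, 44 mm wide, flush in the top of a fixed wooden board (500 x 100 x 6 mm). Four marks lie in a straight row in the order a, b, c, d, 75 mm apart; this is an end mark. Either end may be the one next to the funnel. Origin: centre of the mark on the board's top, 6 mm above the table; y runs along the row from a towards d, x across it, z up
- mark_b: round dark mark, 44 mm wide, flush in the top of a fixed wooden board (500 x 100 x 6 mm). Four marks lie in a straight row in the order a, b, c, d, 75 mm apart; this is an inner mark. Either end may be the one next to the funnel. Origin: centre of the mark on the board's top, 6 mm above the table; y runs along the row from a towards d, x across it, z up
- mark_c: round dark mark, 44 mm wide, flush in the top of a fixed wooden board (500 x 100 x 6 mm). Four marks lie in a straight row in the order a, b, c, d, 75 mm apart; this is an inner mark. Either end may be the one next to the funnel. Origin: centre of the mark on the board's top, 6 mm above the table; y runs along the row from a towards d, x across it, z up
- mark_d: round dark mark, 44 mm wide, flush in the top of a fixed wooden board (500 x 100 x 6 mm). Four marks lie in a straight row in the order a, b, c, d, 75 mm apart; this is an end mark. Either end may be the one next to the funnel. Origin: centre of the mark on the board's top, 6 mm above the table; y runs along the row from a towards d, x across it, z up
- funnel: fixed grey tube with a funnel top, on the board in line with the marks, 90 mm beyond one end mark (at the other end: a low black sponge cup, no part of the job). Mouth 84 mm outside, 76 mm inside diameter, rim 85 mm above the origin; from 50 mm down a well 34 mm wide, its floor 5 mm above the origin; foot 72 mm wide. Origin: centre of its underside, on the board's top; z up

How it is judged:
At the end, for the whole second after the job is handed in: Each roll stands upright (0.1 rad) and at rest on the board within 12 mm of its mark's centre, heights rising from the mark nearest the funnel to the farthest; the stub rests down in the funnel's tube (12 mm of its axis, centre under 30 mm above its underside) (((horizontal distance between funnel and mark_a below 0.15 m and horizontal distance between roll_50 and mark_a below 0.012 m and horizontal distance between roll_70 and mark_b below 0.012 m and horizontal distance between roll_90 and mark_c below 0.012 m and horizontal distance between roll_110 and mark_d below 0.012 m) or (horizontal distance between funnel and mark_d below 0.15 m and horizontal distance between roll_50 and mark_d below 0.012 m and horizontal distance between roll_70 and mark_c below 0.012 m and horizontal distance between roll_90 and mark_b below 0.012 m and horizontal distance between roll_110 and mark_a below 0.012 m)) and angle between each of roll_50, roll_70, roll_90, roll_110's own z axis and vertical below 0.1 rad and z of each of roll_50, roll_70, roll_90, roll_110 in the frame of mark_b below 0.005 m and linear speed of each of roll_50, roll_70, roll_90, roll_110, stub below 0.02 m/s and horizontal distance between stub and funnel below 0.012 m and z of stub in the frame of funnel below 0.03 m); the robot touches nothing.
It also fails if it takes over 115 s, if anything falls off the work surface, if the arm or the gripper's body presses on something with over 40 N, if the wrist force passes 120 N, or if a joint passes its speed limit or range.

## Robot

A 6-joint arm with a two-finger parallel gripper is mounted at the origin on the work surface. World frame = base frame: x ahead of the robot, y to its left, z up, the work surface at z = 0. Lengths are in m, angles in rad, forces in N, time in s.
With the tool pointing down it reaches from about 0.35 to 0.775 m from the base axis. Payload 7.3 kg.
Tool frame: the origin (TCP) lies midway between the tips of the shut fingers; the grasp point (between the pads) lies 19 mm behind it; z points along the fingers, y is the line along which they close (so a half turn about z gives the same grasp; the last joint's range is limited). The gripper opens to 92 mm and grips with 3 to 60 N. Pads are 19 mm wide; open, the fingers measure 130 mm over their backs; the gripper's body (75 mm by 190 mm) begins 47 mm behind the grasp point.
Start: joints at [1.195, 0.342, 1.524, -0, 1.275, -0.146], TCP at [0.12, 0.511, 0.227] pointing down, gripper open.
Joint ranges: [-2.53, 2.53], [-0.77, 2.02], [0.04, 2.7], [-1, 4.14], [0.28, 2.66], [-3.11, 3.11]. Speed limits (rad/s): [2.57, 2.57, 3.14, 3.14, 3.14, 3.14].

## Interface

Orientations are given as [roll, pitch, yaw] about the fixed x, y, z axes, in that order (R = Rz(yaw) Ry(pitch) Rx(roll)).
In Python, from cell import monitor, vision, workorder gives the robot as it stands.
- The arm moves only by the tool move_arm, never from a script. Its argument "rows" is a list of rows, each a list of 5 numbers: the shift along the world's x, y, z in mm, then the turn about the world's z in rad, then the closure, from -1 (fully open) to 1 (shut). A call has 1 to 12 rows; each row shifts and turns the commanded pose from where the row before left it; what a row does not reach is not made up. A row lasts 1/10 s, in which the tool goes at most 50 mm and 8.59 degrees, less where a joint would pass 70% of its speed; a pose out of reach is approached as far as the arm can. A call is refused whole if a number of a shift passes 50 or a number of a turn 0.15, either way. A call with a gripper value outside its range is refused whole. The fingers move at their own pace and stop on an object; "newtons" is the grip in N (left out, the last holds). Time passes only in rows, so rows that do not move let the fingers close. It gives the time, the measured TCP pose, the force, the opening and the grip force at its end, in the units of the state.
- monitor.observe(): the state, without advancing time (a new reading comes with each control period).
- vision.read_camera(name): name is "scene" or "top"; returns the picture (420x560x3 uint8, red, green, blue); there is no depth.
- vision.get_calibration(name): a dict with "K" (3x3 intrinsics, pixels), "T" (4x4, takes a point from camera to world coordinates). Camera axes: x right, y up, looking along -z (the intrinsics and any distortion apply to the point x, -y, -z); pixel columns grow to the right and rows downward; lengths in m; the calibration is good to about 2 mm. A picture is of the moment at which its call begins. get_calibration takes no time and is no camera call.
- workorder.hand_in(): hands the job in; it is judged then, once.
The state is a dict: "time": time; "qpos": joint angles; "qvel": joint speeds; "joint_efforts": joint torques, N m; "tool_pos": TCP position; "tool_rot": TCP orientation; "contact_force": force on the tool from outside, world axes, zero at the start; "torque": the same for the moment, N m; "opening": finger opening in m; "grip_force": force on a finger pad.
Only numpy, scipy, OpenCV 4.12 (cv2) and the standard library are available. Lean on these libraries where they do the work, as an engineer would, in place of code of your own. Each camera call takes 0.05 s, during which the arm holds its last target. There are 200 camera calls.

## Working session

There is one attempt and no reset: what is moved stays moved. The work goes in short steps, Python scripts to look and compute and a tool call to move; the robot and the scene stay as the last step left them, time stands still between calls to the robot, and variables do not carry over. Pictures are saved under pics/ and viewed, at most 14 in all, crops included, and the job is handed in when it is done.

Besides the shell and the picture viewer there is one more tool, called after "Call:" as name(argument=value, ...) on one line, values as JSON. move_arm: Moves the arm, as the interface text tells. Its arguments: {"type":"object","properties":{"rows":{"type":"array","items":{"type":"array","items":{"type":"number"}}},"newtons":{"type":"number"}},"required":["rows"]}

```bash
ls; mkdir -p pics; python3 - <<'E'
from cell import monitor, vision
import cv2
for n in("scene","top"):
    cv2.imwrite(f"pics/{n}0.png",vision.read_camera(n)[:,:,::-1]); c=vision.get_calibration(n); print(n,c)
print(monitor.observe())
E
```

```text
pics
scene {'K': array([[455.04421744,   0.        , 280.04719174],
       [  0.        , 455.04421744, 212.68664709],
       [  0.        ,   0.        ,   1.        ]]), 'T': array([[-0.87292955, -0.3348984 ,  0.3547352 ,  0.91784667],
       [ 0.48769041, -0.5806796 ,  0.65189667,  0.7254857 ],
       [-0.01233165,  0.74206082,  0.67021912,  0.7647927 ],
       [ 0.        ,  0.        ,  0.        ,  1.        ]])}
top {'K': array([[511.97561212,   0.        , 276.80525665],
       [  0.        , 511.97561212, 212.7392372 ],
       [  0.        ,   0.        ,   1.        ]]), 'T': array([[-0.00264615,  0.99238812, -0.12312111,  0.39194493],
       [-0.99971626, -0.0055399 , -0.02316683, -0.0105501 ],
       [-0.02367256,  0.12302487,  0.99212121,  1.15331305],
       [ 0.        ,  0.        ,  0.        ,  1.        ]])}
{'time': 0.1, 'qpos': array([ 1.19500838e+00,  3.42654038e-01,  1.52492927e+00, -1.40355332e-05,
        1.27539391e+00, -1.46016381e-01]), 'qvel': array([-2.05347339e-04, -1.35778944e-03, -1.97092110e-03,  7.07437054e-05,
       -1.26596611e-03, -6.79385578e-05]), 'joint_efforts': array([ 3.48778041e-03, -4.31995904e+01, -2.44697517e+01,  7.20152026e-02,
        5.24326286e-02, -6.42283726e-05]), 'tool_pos': array([0.11942664, 0.51086038, 0.22611123]), 'tool_rot': array([-3.14022087e+00, -1.88172646e-04,  2.91182505e+00]), 'contact_force': array([ 0.07103812,  0.69353688, -0.45057263]), 'torque': array([-0.03772475,  0.00207261,  0.03931648]), 'grip_force': 0.0, 'opening': 0.09177563599269728}
```

View pics/top0.png

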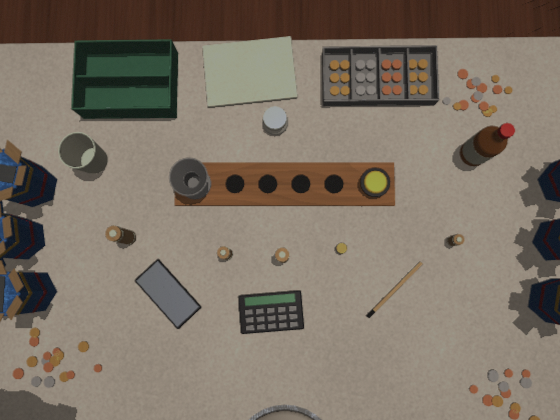

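View pics/scene0.png

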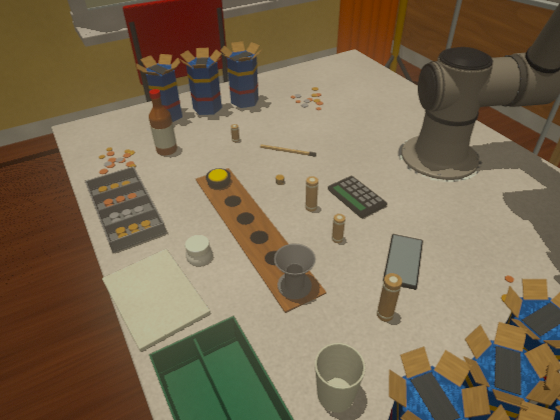

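The top view shows the funnel at px (189,178), so it is at the left, +y end. The marks run along (235..334,184) and the cup is at (375,182). The rolls are near (116,235), (224,254), (282,256) and (457,240), and the stub is at (341,248). The scene view shows the same objects, with the tall roll at (390,298). I'll zoom in to measure.

```bash
python3 - <<'E'
import cv2,numpy as np
t=cv2.imread("pics/top0.png");s=cv2.imread("pics/scene0.png")
def crop(im,u,v,h=20):return cv2.resize(im[v-h:v+h,u-h:u+h],(200,200),interpolation=cv2.INTER_NEAREST)
a=np.hstack([crop(t,*p) for p in[(116,235),(224,254),(282,256)]]+[crop(t,457,240)])
b=np.hstack([crop(s,390,290),crop(s,338,225),crop(s,312,190),crop(s,235,130)])
c=np.hstack([crop(t,341,248),crop(s,280,180),crop(t,189,180,30),crop(s,294,265,30)])
cv2.imwrite("pics/crop1.png",np.vstack([a,b,c]))
g=cv2.cvtColor(t,cv2.COLOR_BGR2GRAY)
m=(g<35).astype(np.uint8)
n,l,st,ce=cv2.connectedComponentsWithStats(m)
for i in range(1,n):
    if 200<ce[i][0]<350 and 165<ce[i][1]<205 and st[i][4]>60: print(st[i],ce[i])
E
```

```text
[226 175  18  18 244] [234.6147541  183.69672131]
[259 175  18  18 250] [267.456 183.704]
[292 175  18  18 249] [300.46987952 183.69477912]
[325 175  18  18 251] [333.55776892 183.7250996 ]
```

View pics/crop1.png

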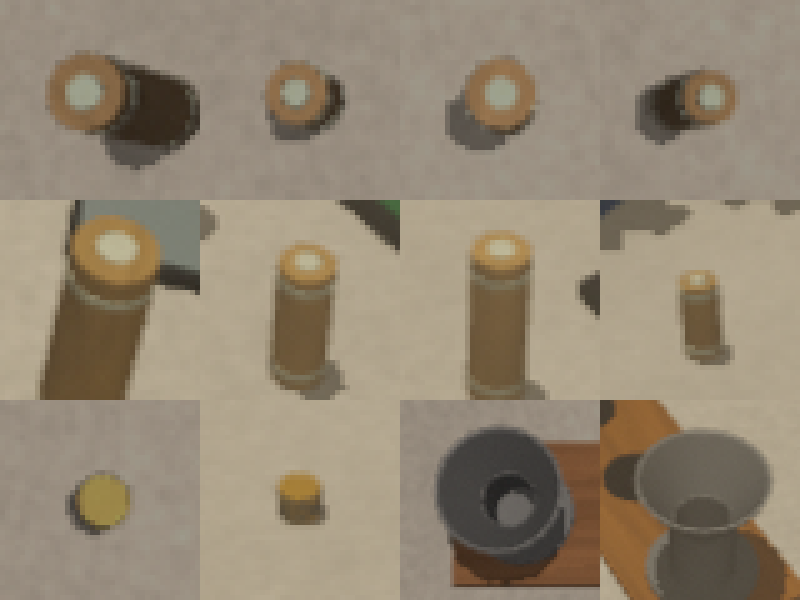

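The crops show the pale discs cleanly. The stub's brass top is at about top px (341.5,248), and the funnel rim circle is centred at about (188.5,177.5).

```bash
cat > h.py <<'E'
import cv2,numpy as np
from cell import vision,monitor
def ray(n,u,v):
    c=vision.get_calibration(n);K=c["K"];T=c["T"]
    d=T[:3,:3]@np.array([(u-K[0,2])/K[0,0],-(v-K[1,2])/K[1,1],-1]);return T[:3,3],d
def plane(n,u,v,z):
    o,d=ray(n,u,v);return o+d*(z-o[2])/d[2]
def tri(p,q):
    o,d=ray("top",*p);O,D=ray("scene",*q)
    s=np.linalg.lstsq(np.c_[d,-D],O-o,rcond=None)[0];a=o+d*s[0];b=O+D*s[1];return (a+b)/2,np.linalg.norm(a-b)
def blob(im,u,v,r,f):
    u,v=int(u),int(v);c=im[v-r:v+r+1,u-r:u+r+1].astype(int);m=f(c).astype(np.uint8)
    n,l,st,ce=cv2.connectedComponentsWithStats(m)
    i=1+np.argmax(st[1:,4]);return ce[i]+[u-r,v-r],st[i,4]
pale=lambda c:(c[:,:,2]>150)&(c[:,:,2]-c[:,:,0]<55)&(c.min(2)>125)
E
python3 - <<'E'
from h import *
t=cv2.imread("pics/top0.png");s=cv2.imread("pics/scene0.png")
for h,p,q in[(110,(113,233),(393,279)),(70,(223,252),(339,218)),(90,(282,254),(312,180)),(50,(459,239),(234,126))]:
    a,A=blob(t,*p,4,pale);b,B=blob(s,*q,4,pale)
    print(h,a,A,b,B,[ (x*1e3).round(1) for x in tri(a,b)],(plane("top",*a,h/1e3)*1e3).round(1),(plane("scene",*b,h/1e3)*1e3).round(1))
ye=lambda c:(c[:,:,2]-c[:,:,0]>70)
yt=lambda c:(c[:,:,2]-c[:,:,0]>60)&(c[:,:,2]>130)
for n,im,p,f in[("top",t,(341,248),lambda c:(c[:,:,2]-c[:,:,0]>50)&(c[:,:,2]>120)),("scene",s,(280,177),lambda c:(c[:,:,2]>180)&(c[:,:,2]-c[:,:,0]>90))]:
    a,A=blob(im,*p,8,f);print("stub",a,A,(plane(n,*a,.018)*1e3).round(1))
M=[plane("top",u,183.7,.006) for u in(234.6,267.5,300.5,333.6)]
print("marks",(np.array(M)*1e3).round(1))
for u in((233,201),(247,218),(260,237.5),(272,258)):print((plane("scene",*u,.006)*1e3).round(1))
for r in((188.5,177.5),):print("funnel rim",(plane("top",*r,.091)*1e3).round(1),(plane("scene",294.3+0,261)if 0 else plane("scene",295,261,.091)*1e3).round(1))
E
```

```text
110 [112.32142857 232.82142857] 28 [393. 279.] 33 [array([481.3, 352.4, 111.7]), np.float64(0.5)] [481.6 352.8 110. ] [479.9 351.6 110. ]
70 [222.85714286 252.        ] 14 [339.         216.84615385] 13 [array([443. , 129.2,  71.3]), np.float64(0.3)] [443.2 129.3  70. ] [442.  128.2  70. ]
90 [281.69230769 254.11538462] 26 [311.85714286 179.07142857] 14 [array([437.3,   4.4,  92.3]), np.float64(0.2)] [437.5   4.4  90. ] [435.5   2.   90. ]
50 [459.  238.8] 10 [233.68181818 122.81818182] 22 [array([ 470.6, -371.3,   62.2]), np.float64(2.3)] [ 470.5 -374.7   50. ] [ 463.7 -391.4   50. ]
stub [341.34939759 247.54216867] 83 [ 454.5 -126.5   18. ]Traceback (most recent call last):
  File "<stdin>", line 9, in <module>
  File "h.py", line 14, in blob
    i=1+np.argmax(st[1:,4]);return ce[i]+[u-r,v-r],st[i,4]
        ~~~~~~~~~^^^^^^^^^^
    return _wrapfunc(a, 'argmax', axis=axis, out=out, **kwds)
    return bound(*args, **kwds)
ValueError: attempt to get argmax of an empty sequence
```

```bash
python3 - <<'E'
from h import *
r=lambda x:(x*1e3).round(1)
print("r50",r(tri((459,238.8),(234.8,126.2))[0]))
print("stub scene",r(plane("scene",279.8,177.6,.018)), "tri",r(tri((341.3,247.5),(279.8,177.6))[0]))
print("marks",[r(plane("top",u,183.7,.006)) for u in(234.6,267.5,300.5,333.6)])
s=cv2.imread("pics/scene0.png");g=cv2.cvtColor(s,cv2.COLOR_BGR2GRAY)
for u in((233,201),(247,218),(260,237)):
    a,A=blob(s,*u,9,lambda c:c.sum(2)<160);print("mark sc",a,A,r(plane("scene",*a,.006)))
print("funnel",r(plane("top",188.7,177.7,.091)),r(plane("scene",294.7,262,.091)))
t=cv2.imread("pics/top0.png")
# board outline
b=(t[:,:,2].astype(int)-t[:,:,0]>35)&(np.indices(t.shape[:2])[0]>150)&(np.indices(t.shape[:2])[0]<215)&(np.indices(t.shape[:2])[1]>170)&(np.indices(t.shape[:2])[1]<400)
ys,xs=np.where(b);print(cv2.minAreaRect(np.c_[xs,ys].astype(np.float32)))
E
```

```text
r50 [ 469.4 -374.2   49.4]
stub scene [ 454.8 -123.6   18. ] tri [ 454.2 -126.2   16.1]
marks [array([601.6, 112.3,   6. ]), array([601. ,  37.2,   6. ]), array([600.5, -37.8,   6. ]), array([ 600. , -112.8,    6. ])]Traceback (most recent call last):
  File "<stdin>", line 8, in <module>
  File "h.py", line 14, in blob
    i=1+np.argmax(st[1:,4]);return ce[i]+[u-r,v-r],st[i,4]
        ~~~~~~~~~^^^^^^^^^^
    return _wrapfunc(a, 'argmax', axis=axis, out=out, **kwds)
    return bound(*args, **kwds)
ValueError: attempt to get argmax of an empty sequence
```

The heights triangulate correctly (112, 71, 92 and 49 mm) and the marks come out 75 mm apart. The funnel is at the +y end, so the targets are 50→y 112, 70→y 37, 90→y -38 and 110→y -113, all at x≈601. I'll start with roll_110, with the fingers turned to close along x.

Call:
move_arm(rows=[[20, -26, 0, -0.149, -1], [20, -26, 0, -0.149, -1], [20, -26, 0, -0.149, -1], [20, -26, 0, -0.149, -1], [20, -26, 0, -0.149, -1], [20, -26, 0, -0.149, -1], [40, 0, 0, -0.149, -1], [40, 0, 0, -0.149, -1], [40, 0, 0, -0.149, -1], [40, 0, 0, 0, -1], [40, 0, 0, 0, -1], [40, -2, 0, 0, -1]], newtons=30)

```text
time: 1.3
tool_pos: [0.481, 0.353, 0.2262]
tool_rot: [-3.141, 0.0, 1.571]
contact_force: [0.1, -0.2, 0.3]
opening: 0.0917
grip_force: 0.0
```

Call:
move_arm(rows=[[2, 0, 0, 0, -1], [0, 0, 0, 0, -1], [0, 0, 0, 0, -1]])

```text
time: 1.6
tool_pos: [0.4805, 0.3532, 0.2264]
tool_rot: [-3.14, 0.0, 1.571]
contact_force: [1.0, 0.7, 0.2]
opening: 0.0916
grip_force: 0.0
```

Call:
move_arm(rows=[[0, 0, -35, 0, -1], [0, 0, -35, 0, -1], [0, 0, -35, 0, -1], [0, 0, -30, 0, -1], [0, 0, -20, 0, -1], [0, 0, -10, 0, -1], [0, 0, 0, 0, -1], [0, 0, 0, 0, -1]])

```text
time: 2.4
tool_pos: [0.4817, 0.3538, 0.063]
tool_rot: [3.14, -0.001, 1.571]
contact_force: [-0.3, -0.4, -0.6]
opening: 0.0918
grip_force: 0.0
```

Call:
move_arm(rows=[[0, 0, 0, 0, 1], [0, 0, 0, 0, 1], [0, 0, 0, 0, 1], [0, 0, 0, 0, 1], [0, 0, 0, 0, 1], [0, 0, 0, 0, 1], [0, 0, 0, 0, 1], [0, 0, 0, 0, 1], [0, 0, 0, 0, 1], [0, 0, 0, 0, 1]], newtons=30)

```text
time: 3.4
tool_pos: [0.4814, 0.3532, 0.0617]
tool_rot: [-3.141, 0.0, 1.571]
contact_force: [-1.3, 0.1, 0.2]
opening: 0.0325
grip_force: 30.0
```

Call:
move_arm(rows=[[0, 0, 10, 0, 1], [0, 0, 25, 0, 1], [0, 0, 35, 0, 1], [0, 0, 30, 0, 1], [0, 0, 10, 0, 1], [0, -15, 0, 0, 1], [0, -31, 0, 0, 1], [0, -40, 0, 0, 1], [10, -40, 0, 0, 1], [15, -40, 0, 0, 1], [15, -40, 0, 0, 1], [15, -40, 0, 0, 1]])

```text
time: 4.6
tool_pos: [0.5353, 0.1048, 0.1698]
tool_rot: [-3.138, 0.0, 1.571]
contact_force: [1.7, 0.3, -5.6]
opening: 0.0322
grip_force: 30.0
```

Call:
move_arm(rows=[[15, -40, 0, 0, 1], [15, -40, 0, 0, 1], [15, -40, 0, 0, 1], [10, -40, 0, 0, 1], [8, -35, 0, 0, 1], [0, -20, 0, 0, 1], [0, -5, 0, 0, 1], [0, 0, 0, 0, 1], [0, 0, 0, 0, 1], [0, 0, 0, 0, 1]])

```text
time: 5.6
tool_pos: [0.5992, -0.1115, 0.1714]
tool_rot: [-3.141, -0.001, 1.572]
contact_force: [0.5, 0.4, -6.9]
opening: 0.0331
grip_force: 30.0
```

Call:
move_arm(rows=[[0, 0, -20, 0, 1], [0, -1, -30, 0, 1], [0, 0, -25, 0, 1], [0, 0, -15, 0, 1], [0, 0, -8, 0, 1], [0, 0, -4, 0, 1], [0, 0, -2, 0, 1], [0, 0, 0, 0, 1], [0, 0, 0, 0, 1], [0, 0, 0, 0, 1]])

```text
time: 6.6
tool_pos: [0.5999, -0.1139, 0.0684]
tool_rot: [3.14, 0.0, 1.571]
contact_force: [-0.2, 0.3, -6.8]
opening: 0.0328
grip_force: 30.0
```

Call:
move_arm(rows=[[0, 0, -1, 0, 1], [0, 0, 0, 0, 1], [0, 0, 0, 0, 1]])

```text
time: 6.9
tool_pos: [0.6, -0.1139, 0.0677]
tool_rot: [3.14, 0.0, 1.571]
contact_force: [-1.0, 0.2, 1.3]
opening: 0.0328
grip_force: 30.0
```

Call:
move_arm(rows=[[0, 0, 0, 0, 0.2], [0, 0, 0, 0, -0.2], [0, 0, 0, 0, -0.6], [0, 0, 0, 0, -1], [0, 0, 0, 0, -1], [0, 0, 0, 0, -1], [0, 0, 20, 0, -1], [0, 0, 40, 0, -1], [0, 0, 40, 0, -1], [0, 0, 20, 0, -1]])

```text
time: 7.9
tool_pos: [0.6008, -0.1141, 0.1906]
tool_rot: [3.136, 0.002, 1.571]
contact_force: [0.4, 0.7, -0.9]
opening: 0.0915
grip_force: 0.0
```

Call:
move_arm(rows=[[-20, 14, 0, 0, -1], [-35, 26, 0, 0, -1], [-35, 26, 0, 0, -1], [-35, 26, 0, 0, -1], [-25, 18, 0, 0, -1], [-12, 8, 0, 0, -1], [0, 0, -30, 0, -1], [0, 0, -40, 0, -1], [0, 0, -40, 0, -1], [0, 0, -24, 0, -1], [0, 0, -10, 0, -1], [0, 0, 0, 0, -1]])

```text
time: 9.1
tool_pos: [0.4375, 0.004, 0.0419]
tool_rot: [-3.14, -0.0, 1.571]
contact_force: [0.5, 0.2, 0.9]
opening: 0.0918
grip_force: 0.0
```

Call:
move_arm(rows=[[0, 0, 0, 0, 1], [0, 0, 0, 0, 1], [0, 0, 0, 0, 1], [0, 0, 0, 0, 1], [0, 0, 0, 0, 1], [0, 0, 0, 0, 1], [0, 0, 0, 0, 1], [0, 0, 0, 0, 1], [0, 0, 0, 0, 1], [0, 0, 0, 0, 1]])

```text
time: 10.1
tool_pos: [0.4375, 0.0042, 0.0427]
tool_rot: [-3.142, 0.0, 1.571]
contact_force: [-0.4, 0.9, 0.7]
opening: 0.0293
grip_force: 30.0
```

Call:
move_arm(rows=[[0, 0, 15, 0, 1], [0, 0, 25, 0, 1], [15, -4, 0, 0, 1], [30, -8, 0, 0, 1], [35, -9, 0, 0, 1], [35, -9, 0, 0, 1], [30, -8, 0, 0, 1], [13, -3, 0, 0, 1], [5, -1, 0, 0, 1], [0, 0, 0, 0, 1], [0, 0, 0, 0, 1], [0, 0, 0, 0, 1]])

```text
time: 11.3
tool_pos: [0.5996, -0.0374, 0.0827]
tool_rot: [-3.141, -0.0, 1.571]
contact_force: [-0.1, 0.1, -2.9]
opening: 0.0293
grip_force: 30.0
```

Call:
move_arm(rows=[[0, 0, -10, 0, 1], [0, 0, -12, 0, 1], [0, 0, -7, 0, 1], [0, 0, -3, 0, 1], [0, 0, -2, 0, 1], [0, 0, -1, 0, 1], [0, 0, 0, 0, 1], [0, 0, 0, 0, 1]])

```text
time: 12.1
tool_pos: [0.6, -0.0377, 0.0488]
tool_rot: [-3.141, -0.0, 1.571]
contact_force: [-5.8, 0.2, 5.8]
opening: 0.0295
grip_force: 30.0
```

Call:
move_arm(rows=[[0, 0, 0, 0, 0.2], [0, 0, 0, 0, -0.2], [0, 0, 0, 0, -0.6], [0, 0, 0, 0, -1], [0, 0, 0, 0, -1], [0, 0, 0, 0, -1], [0, 0, 20, 0, -1], [0, 0, 40, 0, -1], [0, 0, 40, 0, -1], [-30, 32, 0, 0, -1], [-35, 37, 0, 0, -1], [-35, 37, 0, 0, -1]])

```text
time: 13.3
tool_pos: [0.5007, 0.0676, 0.148]
tool_rot: [3.141, -0.0, 1.57]
contact_force: [-0.4, 0.7, -0.1]
opening: 0.0918
grip_force: 0.0
```

Call:
move_arm(rows=[[-35, 37, 0, 0, -1], [-17, 19, 0, 0, -1], [-5, 5, 0, 0, -1], [0, 0, -30, 0, -1], [0, 0, -40, 0, -1], [0, 0, -30, 0, -1], [0, 0, -15, 0, -1], [0, 0, -5, 0, -1], [0, 0, 0, 0, -1], [0, 0, 0, 0, -1]])

```text
time: 14.3
tool_pos: [0.4465, 0.127, 0.0285]
tool_rot: [3.14, -0.0, 1.57]
contact_force: [0.0, 0.5, -0.4]
opening: 0.092
grip_force: 0.0
```

Call:
move_arm(rows=[[0, 0, 0, 0, 1], [0, 0, 0, 0, 1], [0, 0, 0, 0, 1], [0, 0, 0, 0, 1], [0, 0, 0, 0, 1], [0, 0, 0, 0, 1], [0, 0, 0, 0, 1], [0, 0, 0, 0, 1], [0, 0, 0, 0, 1], [0, 0, 0, 0, 1]])

```text
time: 15.3
tool_pos: [0.4451, 0.1272, 0.0277]
tool_rot: [-3.141, 0.0, 1.571]
contact_force: [-1.2, -0.4, 0.5]
opening: 0.0265
grip_force: 30.0
```

Call:
move_arm(rows=[[0, 0, 15, 0, 1], [0, 0, 25, 0, 1], [15, -9, 0, 0, 1], [30, -18, 0, 0, 1], [35, -20, 0, 0, 1], [35, -20, 0, 0, 1], [25, -16, 0, 0, 1], [12, -7, 0, 0, 1], [4, -2, 0, 0, 1], [0, 0, 0, 0, 1], [0, 0, 0, 0, 1], [0, 0, 0, 0, 1]])

```text
time: 16.5
tool_pos: [0.6006, 0.0359, 0.0677]
tool_rot: [-3.141, -0.0, 1.572]
contact_force: [-0.4, -0.3, -3.1]
opening: 0.0264
grip_force: 30.0
```

Call:
move_arm(rows=[[0, 0, -10, 0, 1], [0, 0, -12, 0, 1], [0, 0, -7, 0, 1], [0, 0, -3, 0, 1], [0, 0, -2, 0, 1], [0, 0, 0, 0, 1], [0, 0, 0, 0, 1], [0, 0, 0, 0, 1]])

```text
time: 17.3
tool_pos: [0.6017, 0.0351, 0.0338]
tool_rot: [3.141, 0.0, 1.571]
contact_force: [-0.0, -0.6, -3.0]
opening: 0.0264
grip_force: 30.0
```

Call:
move_arm(rows=[[0, 0, -1, 0, 1], [0, 0, 0, 0, 1], [0, 0, 0, 0, 0.2], [0, 0, 0, 0, -0.2], [0, 0, 0, 0, -0.6], [0, 0, 0, 0, -1], [0, 0, 0, 0, -1], [0, 0, 0, 0, -1], [0, 0, 20, 0, -1], [0, 0, 40, 0, -1], [0, 0, 20, 0, -1], [-30, 0, 0, 0, -1]])

```text
time: 18.5
tool_pos: [0.576, 0.0348, 0.1164]
tool_rot: [3.131, 0.001, 1.571]
contact_force: [0.5, 0.4, -0.3]
opening: 0.0914
grip_force: 0.0
```

Call:
move_arm(rows=[[-40, 0, 0, 0, -1], [-40, -20, 0, 0, -1], [-25, -35, 0, 0, -1], [-12, -40, 0, 0, -1], [0, -40, 0, 0, -1], [0, -20, -20, 0, -1], [0, -6, -20, 0, -1], [0, 0, -10, 0, -1], [0, 0, 0, 0, -1], [0, 0, 0, 0, -1], [0, 0, 0, 0, -1]])

```text
time: 19.6
tool_pos: [0.4551, -0.1254, 0.0635]
tool_rot: [3.14, 0.001, 1.572]
contact_force: [0.3, 0.4, -0.7]
opening: 0.0917
grip_force: 0.0
```

```bash
python3 - <<'E'
from h import *
for n in("scene","top"): cv2.imwrite(f"pics/{n}1.png",vision.read_camera(n)[:,:,::-1])
print(monitor.observe()["tool_pos"])
E
```

```text
[ 0.45502793 -0.12550215  0.06349336]
```

View pics/scene1.png

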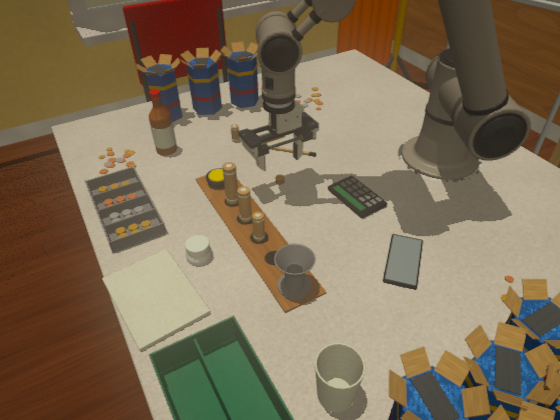

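The three rolls are standing on their marks at px (230,185), (245,205) and (258,228). The gripper is above the stub at (280,180). Next I'll grasp the stub.

Call:
move_arm(rows=[[0, 0, -20, 0, -1], [0, 0, -20, 0, -1], [0, 0, -12, 0, -1], [0, 0, -7, 0, -1], [0, 0, 0, 0, -1], [0, 0, 0, 0, -1], [0, 0, 0, 0, -1]])

```text
time: 20.4
tool_pos: [0.455, -0.126, 0.0045]
tool_rot: [3.14, 0.001, 1.571]
contact_force: [0.2, -0.0, 0.3]
opening: 0.0919
grip_force: 0.0
```

Call:
move_arm(rows=[[0, 0, 0, 0, 1], [0, 0, 0, 0, 1], [0, 0, 0, 0, 1], [0, 0, 0, 0, 1], [0, 0, 0, 0, 1], [0, 0, 0, 0, 1], [0, 0, 0, 0, 1], [0, 0, 0, 0, 1], [0, 0, 0, 0, 1], [0, 0, 0, 0, 1]], newtons=15)

```text
time: 21.4
tool_pos: [0.4545, -0.1258, 0.0037]
tool_rot: [3.141, 0.0, 1.571]
contact_force: [0.3, -0.1, -0.8]
opening: 0.0235
grip_force: 15.0
```

Call:
move_arm(rows=[[0, 0, 20, 0, 1], [0, 0, 40, 0, 1], [0, 0, 40, 0, 1], [0, 20, 20, 0, 1], [0, 40, 0, 0, 1], [0, 40, 0, 0, 1], [0, 40, 0, 0, 1], [0, 40, 0, 0, 1], [0, 40, 0, 0, 1], [20, 40, 0, 0, 1], [35, 40, 0, 0, 1], [35, 20, 0, 0, 1]])

```text
time: 22.6
tool_pos: [0.5426, 0.1951, 0.1239]
tool_rot: [3.142, -0.001, 1.574]
contact_force: [1.2, -0.5, -0.6]
opening: 0.0233
grip_force: 15.0
```

```bash
python3 - <<'E'
from h import *
r=lambda x:(x*1e3).round(1)
s=cv2.imread("pics/scene0.png");t=cv2.imread("pics/top0.png")
print("funnel",r(plane("top",188.7,177.7,.091)),r(plane("scene",294.7,262,.091)))
# rim: hough circle on enlarged top crop
g=cv2.cvtColor(cv2.resize(t[140:220,150:230],None,fx=6,fy=6,interpolation=cv2.INTER_CUBIC),cv2.COLOR_BGR2GRAY)
for c in cv2.HoughCircles(g,cv2.HOUGH_GRADIENT,1.5,30,param1=80,param2=30,minRadius=100,maxRadius=140)[0][:3]:
    u,v=(c[:2]+.5)/6-.5+[150,140];print(c,u,v,r(plane("top",u,v,.091)), "exp r",.042*512/(1.15-.091)*6)
g=cv2.cvtColor(cv2.imread("pics/top1.png"),cv2.COLOR_BGR2GRAY)
print(monitor.observe()["tool_pos"])
t1=cv2.imread("pics/top1.png")
for h,p,m in[(110,(335,172),-112.8),(90,(301,174),-37.8),(70,(267,177),37.2)]:
    a,A=blob(t1,*p,8,pale);print(h,a,A,r(plane("top",*a,.006+h/1e3)),m)
E
```

```text
funnel [599.6 200.7  91. ] [606.9 211.2  91. ]Traceback (most recent call last):
  File "<stdin>", line 7, in <module>
TypeError: 'NoneType' object is not subscriptable
```

Call:
move_arm(rows=[[30, 4, 0, 0, 1], [20, 3, 0, 0, 1], [7, 1, 0, 0, 1], [0, 0, 0, 0, 1], [0, 0, 0, 0, 1], [0, 0, 0, 0, 1]])

```text
time: 23.2
tool_pos: [0.5984, 0.1996, 0.1239]
tool_rot: [-3.141, 0.0, 1.571]
contact_force: [0.1, -0.3, -0.2]
opening: 0.0234
grip_force: 15.0
```

```bash
python3 - <<'E'
from h import *
r=lambda x:(x*1e3).round(1)
print(monitor.observe()["tool_pos"])
t1=cv2.imread("pics/top1.png")
for h,p,m in[(110,(335,172),-112.8),(90,(301,174),-37.8),(70,(267,177),37.2)]:
    a,A=blob(t1,*p,8,pale);print(h,a,A,r(plane("top",*a,.006+h/1e3)),m)
s=vision.read_camera("scene")[:,:,::-1]
cv2.imwrite("pics/scene2.png",cv2.resize(s[180:320,220:380],(800,700))[:600])
E
```

```text
[0.59841827 0.19960802 0.12390884]
110 [339.12820513 174.12820513] 39 [ 599.9 -114.7  116. ] -112.8
90 [301.25       176.32142857] 28 [599.8 -37.4  96. ] -37.8
70 [266.04 177.4 ] 25 [602.   37.5  76. ] 37.2
```

View pics/scene2.png

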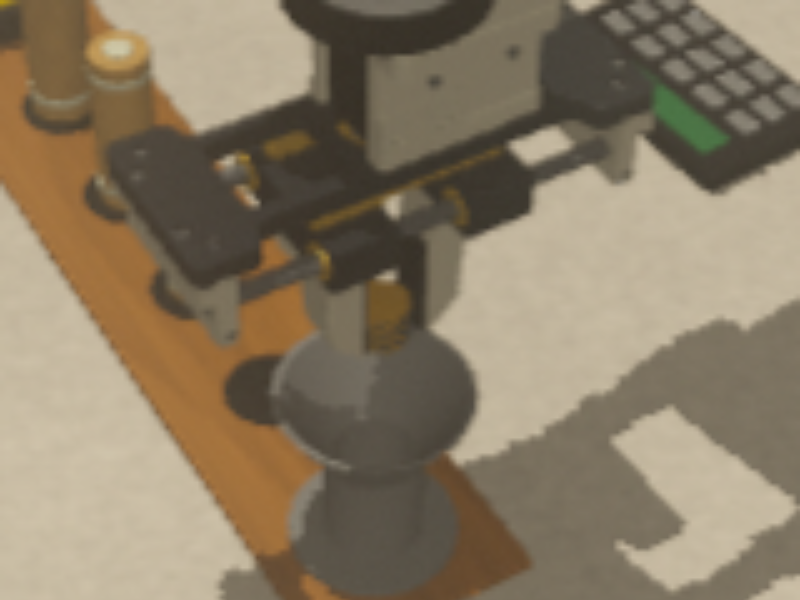

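The stub is held between the fingers just above the funnel mouth, whose rim is at about crop px (375,400). The placed rolls measure within 2 mm of their marks. I'll centre over the funnel, lower and release.

Call:
move_arm(rows=[[2, 2, -12, 0, 1], [1, 0, -12, 0, 1], [0, 0, -5, 0, 1], [0, 0, 0, 0, 1], [0, 0, 0, 0, 1], [0, 0, 0, 0, 1]])

```text
time: 23.85
tool_pos: [0.6027, 0.2019, 0.0951]
tool_rot: [3.141, -0.0, 1.571]
contact_force: [0.3, 0.1, -0.3]
opening: 0.0232
grip_force: 15.0
```

Call:
move_arm(rows=[[0, 0, 0, 0, 0.2], [0, 0, 0, 0, 0.1], [0, 0, 0, 0, 0.1], [0, 0, 0, 0, 0.1], [0, 0, 20, 0, 0], [0, 0, 40, 0, -0.5], [0, 0, 20, 0, -1], [-30, -10, 0, 0, -1], [-40, -20, 0, 0, -1], [-40, -40, 0, 0, -1], [-20, -40, 0, 0, -1], [0, -40, 0, 0, -1]])

```text
time: 25.05
tool_pos: [0.4742, 0.056, 0.1751]
tool_rot: [-3.141, -0.0, 1.573]
contact_force: [1.4, -0.0, 0.4]
opening: 0.0911
grip_force: 0.0
```

```bash
python3 - <<'E'
from h import *
print(monitor.observe()["tool_pos"])
t=vision.read_camera("top")[:,:,::-1];s=vision.read_camera("scene")[:,:,::-1]
f=lambda im,u,v:cv2.resize(im[v-40:v+40,u-40:u+40],(400,400))
cv2.imwrite("pics/f3.png",np.hstack([f(t,195,180),f(s,290,260)]))
E
```

```text
[0.47424312 0.05596265 0.17512064]
```

View pics/f3.png

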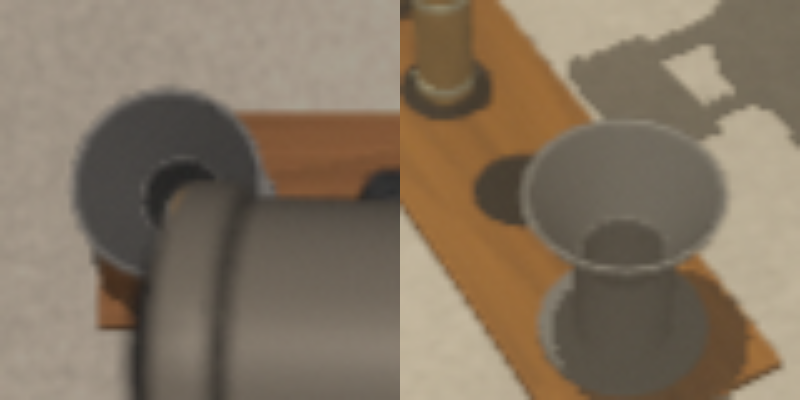

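The funnel cone is empty, so the stub has gone down the tube; the arm partly hides the well in the top view, so I'll confirm later. Now roll_50.

Call:
move_arm(rows=[[0, -40, 0, 0, -1], [0, -50, 0, 0, -1], [0, -50, 0, 0, -1], [0, -50, 0, 0, -1], [0, -50, 0, 0, -1], [0, -50, 0, 0, -1], [0, -50, 0, 0, -1], [0, -45, 0, 0, -1], [-2, -30, 0, 0, -1], [0, -11, 0, 0, -1], [0, 0, 0, 0, -1], [0, 0, 0, 0, -1]])

```text
time: 26.35
tool_pos: [0.4754, -0.368, 0.1745]
tool_rot: [-3.141, -0.001, 1.572]
contact_force: [-0.2, 0.6, -0.8]
opening: 0.0914
grip_force: 0.0
```

```bash
python3 - <<'E'
from h import *
print(monitor.observe()["tool_pos"])
t=vision.read_camera("top")[:,:,::-1]
cv2.imwrite("pics/f4.png",cv2.resize(t[150:210,160:220],(400,400)))
E
```

```text
[ 0.4754236  -0.36801801  0.17453556]
```

View pics/f4.png

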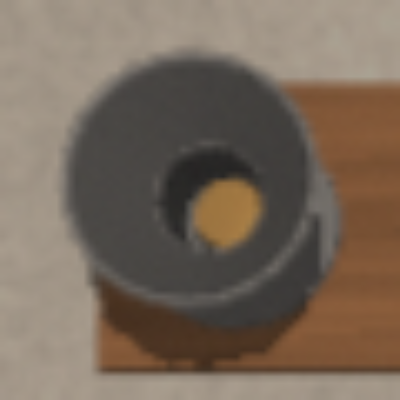

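The stub lies flat at the bottom of the tube, its disc at crop px (228,212). Going down for roll_50.

Call:
move_arm(rows=[[-5, -7, 0, 0, -1], [0, 0, -35, 0, -1], [0, 0, -40, 0, -1], [0, 0, -40, 0, -1], [0, 0, -25, 0, -1], [0, 0, -10, 0, -1], [0, 0, -5, 0, -1], [0, 0, 0, 0, -1], [0, 0, 0, 0, -1], [0, 0, 0, 0, -1]])

```text
time: 27.4
tool_pos: [0.4707, -0.3771, 0.0212]
tool_rot: [3.14, 0.002, 1.571]
contact_force: [0.4, 0.8, 0.1]
opening: 0.0915
grip_force: 0.0
```

Call:
move_arm(rows=[[0, 0, 0, 0, 1], [0, 0, 0, 0, 1], [0, 0, 0, 0, 1], [0, 0, 0, 0, 1], [0, 0, 0, 0, 1], [0, 0, 0, 0, 1], [0, 0, 0, 0, 1], [0, 0, 0, 0, 1], [0, 0, 0, 0, 1], [0, 0, 0, 0, 1]], newtons=25)

```text
time: 28.4
tool_pos: [0.4701, -0.3765, 0.0197]
tool_rot: [3.141, 0.0, 1.571]
contact_force: [0.4, 0.0, -0.9]
opening: 0.0234
grip_force: 25.0
```

Call:
move_arm(rows=[[0, 0, 20, 0, 1], [0, 0, 40, 0, 1], [0, 0, 30, 0, 1], [0, 20, 10, 0, 1], [0, 40, 0, 0, 1], [0, 45, 0, 0, 1], [0, 45, 0, 0, 1], [0, 45, 0, 0, 1], [0, 45, 0, 0, 1], [0, 45, 0, 0, 1], [0, 45, 0, 0, 1], [0, 45, 0, 0, 1]])

```text
time: 29.6
tool_pos: [0.4697, 0.0002, 0.1198]
tool_rot: [3.141, 0.0, 1.571]
contact_force: [0.1, -0.3, -1.5]
opening: 0.0235
grip_force: 25.0
```

Call:
move_arm(rows=[[0, 45, 0, 0, 1], [20, 40, 0, 0, 1], [35, 20, 0, 0, 1], [40, 7, 0, 0, 1], [25, 0, 0, 0, 1], [11, 0, 0, 0, 1], [0, 0, 0, 0, 1], [0, 0, 0, 0, 1], [0, 0, 0, 0, 1], [0, 0, 0, 0, 1]])

```text
time: 30.6
tool_pos: [0.6004, 0.1104, 0.12]
tool_rot: [-3.141, 0.0, 1.571]
contact_force: [-1.0, -0.3, -1.3]
opening: 0.0234
grip_force: 25.0
```

Call:
move_arm(rows=[[1, 1, -20, 0, 1], [0, 0, -30, 0, 1], [0, 0, -25, 0, 1], [0, 0, -12, 0, 1], [0, 0, -5, 0, 1], [0, 0, -2, 0, 1], [0, 0, 0, 0, 1], [0, 0, 0, 0, 1], [0, 0, 0, 0, 1]])

```text
time: 31.5
tool_pos: [0.6026, 0.1115, 0.0267]
tool_rot: [3.14, -0.0, 1.571]
contact_force: [-0.3, -0.2, -1.6]
opening: 0.0233
grip_force: 25.0
```

Call:
move_arm(rows=[[0, 0, -1, 0, 1], [0, 0, 0, 0, 1], [0, 0, 0, 0, 0.2], [0, 0, 0, 0, -0.2], [0, 0, 0, 0, -0.6], [0, 0, 0, 0, -1], [0, 0, 0, 0, -1], [0, 0, 0, 0, -1], [0, 0, 20, 0, -1], [0, 0, 40, 0, -1], [0, 0, 40, 0, -1], [-10, 0, 40, 0, -1]])

```text
time: 32.7
tool_pos: [0.5925, 0.1114, 0.1661]
tool_rot: [3.141, 0.0, 1.571]
contact_force: [0.0, 0.6, -0.4]
opening: 0.0915
grip_force: 0.0
```

Call:
move_arm(rows=[[-40, 0, 0, 0, -1], [-45, 30, 0, 0, -1], [-40, 45, 0, 0, -1], [-30, 45, 0, 0, -1], [0, 45, 0, 0, -1], [0, 45, 0, 0, -1], [0, 30, 0, 0, -1], [0, 0, 0, 0, -1], [0, 0, 0, 0, -1]])

```text
time: 33.6
tool_pos: [0.4491, 0.3383, 0.1644]
tool_rot: [-3.141, 0.001, 1.572]
contact_force: [-0.6, -0.2, -0.4]
opening: 0.0919
grip_force: 0.0
```

```bash
python3 - <<'E'
from h import *
r=lambda x:(x*1e3).round(1)
print(monitor.observe()["tool_pos"])
t=vision.read_camera("top")[:,:,::-1]
cv2.imwrite("pics/f5.png",cv2.resize(t[130:230,170:400],None,fx=3.4,fy=3.4))
for h,p,m in[(110,(339,174),-112.8),(90,(301,176),-37.8),(70,(266,177),37.2),(50,(233,179),112.3)]:
    a,A=blob(t,*p,7,pale);print(h,a,A,r(plane("top",*a,.006+h/1e3)),m)
E
```

```text
[0.44906495 0.33826843 0.16439335]
110 [339.22857143 174.08571429] 35 [ 600.  -114.9  116. ] -112.8
90 [301.2173913  176.26086957] 23 [600.  -37.3  96. ] -37.8
70 [265.95 177.25] 20 [602.3  37.6  76. ] 37.2
50 [231.33333333 178.73333333] 15 [603.5 114.2  56. ] 112.3
```

View pics/f5.png

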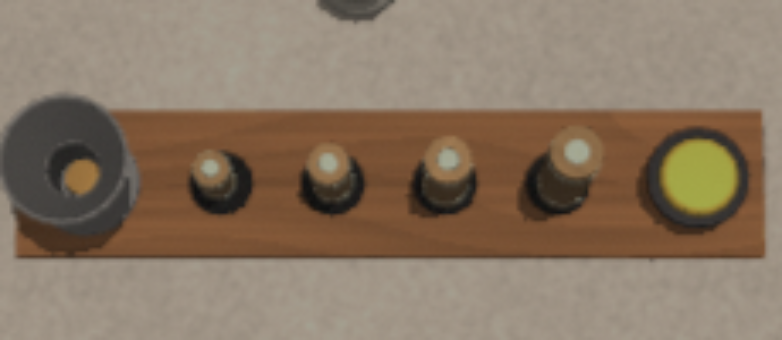

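All four rolls stand within about 3 mm of their marks in the right order, with tops at crop px (210,168), (328,162), (448,158) and (577,152). The stub is down in the tube at (82,178), and the arm is clear.

```bash
python3 -c "
from cell import workorder; print(workorder.hand_in())"
```

```text
the job is handed in; nothing more can be done
None
```

The job is handed in: in the last picture the four rolls stood within about 3 mm of their marks, shortest next to the funnel, and the stub lay at the bottom of the tube; the hand-in returned no verdict.

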